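# Pack the notions tins on the cutting table

## Task

Pack the sewing notions: stand the wide thread spool in the square tin, close that tin with its square lid, fully home and square with the tin, and then stand the small button tin in the holder on top of the lid. Stand the slim spool upright in the open round tin (before, between or after the other steps). Do not disturb the scissors, the tall tin, the tape measure or the ruler.

Things in the scene. Friction and masses are not known exactly. Their poses are not given: they have to be found in the camera images.
- square_tin: Open square grey tin, loose, outside 110 x 110 mm, 48 mm high, walls and floor 3 mm (inside 104 x 104, 45 deep). Origin: centre of its underside; z up, x and y parallel to its sides. The open fingers do not fit inside at full width: release by opening only a little there.
- round_tin: Open round steel tin, loose, outside diameter 106 mm, 32 mm high, wall and floor 3 mm (inside diameter 100). Origin: centre of its underside, z up. It gets no lid.
- lid: Square grey lid, loose, lying plug down. Upwards from its origin (centre of underside): round plug 90 mm across, 6 high (7 mm play in the tin's mouth); plate 116 x 116, z 6 to 10; in its middle a square open holder, outside 56 x 56, inside 48 x 48, z 10 to 28, floor at z 10. Grip the holder's outside. x, y parallel to its sides. Closed: origin 42 mm above the square tin's; any quarter turn fits.
- wide_spool: Wide thread spool standing on end, black thread with off-white end discs: diameter 38 mm, 36 mm high, about 60 g. Origin: centre of its underside, z up.
- slim_spool: Slim thread spool standing on end, black thread with off-white end discs: diameter 26 mm, 50 mm high, about 40 g. Origin: centre of its underside, z up.
- button_tin: Small closed round dark steel tin, diameter 32 mm, 32 mm high, about 50 g. Origin: centre of its underside, z up.
- scissors: Bystander: scissors with orange handles lying flat, 200 mm long, 90 wide, 12 high. Origin: at the pivot, on the table; x towards the points.
- tall_tin: Bystander: tall closed grey-blue tin, 76 x 76 mm, 110 mm high. Origin: centre of its underside.
- tape_measure: Bystander: black tape-measure case, 50 x 50 mm, 22 mm high. Origin: centre of its underside.
- ruler: Bystander: flat aluminium ruler, 460 mm long (its y), 35 wide, 3 thick. Origin: centre of its underside.

How it is judged (in metres and radians):
On the way, in this order (a step that is already met when the one before it is completed fails the run):
1. the wide spool stands in the square tin, let go (z of wide_spool in the frame of square_tin below 0.01 m and horizontal distance between wide_spool and square_tin below 0.048 m and angle between wide_spool's own z axis and vertical below 0.15 rad and linear speed of wide_spool below 0.02 m/s and contact force between the fingers and wide_spool below 0.1 N), for 0.2 s.
2. the lid is seated on the square tin, let go (z of wide_spool in the frame of square_tin below 0.01 m and horizontal distance between wide_spool and square_tin below 0.048 m and angle between wide_spool's own z axis and vertical below 0.15 rad and z of lid in the frame of square_tin between 0.037 and 0.046 m and horizontal distance between lid and square_tin below 0.012 m and angle between lid's own z axis and vertical below 0.05 rad and (angle between the x axis of lid and the x axis of square_tin, either way round below 0.2 rad or angle between the x axis of lid and the y axis of square_tin, either way round below 0.2 rad) and linear speed of lid below 0.02 m/s and contact force between the fingers and lid below 0.1 N), for 0.2 s.
3. the button tin stands in the holder on the lid, let go (z of wide_spool in the frame of square_tin below 0.01 m and horizontal distance between wide_spool and square_tin below 0.048 m and angle between wide_spool's own z axis and vertical below 0.15 rad and z of lid in the frame of square_tin between 0.037 and 0.046 m and horizontal distance between lid and square_tin below 0.012 m and angle between lid's own z axis and vertical below 0.05 rad and (angle between the x axis of lid and the x axis of square_tin, either way round below 0.2 rad or angle between the x axis of lid and the y axis of square_tin, either way round below 0.2 rad) and z of button_tin in the frame of lid between 0.006 and 0.014 m and horizontal distance between button_tin and lid below 0.014 m and angle between button_tin's own z axis and vertical below 0.1 rad and linear speed of button_tin below 0.02 m/s and contact force between the fingers and button_tin below 0.1 N), for 0.2 s.
At the end, for the whole second after the job is handed in: Wide spool upright on the square tin's floor; lid home on it (12 mm, level 0.05 rad, sides parallel within 0.2 rad, any quarter turn); button tin upright on the floor of the lid's holder (14 mm); slim spool upright on the round tin's floor (0.15 rad); tins flat on the table, all at rest (z of wide_spool in the frame of square_tin below 0.01 m and horizontal distance between wide_spool and square_tin below 0.048 m and angle between each of wide_spool, slim_spool's own z axis and vertical below 0.15 rad and z of lid in the frame of square_tin between 0.037 and 0.046 m and horizontal distance between lid and square_tin below 0.012 m and angle between each of lid, square_tin, round_tin's own z axis and vertical below 0.05 rad and (angle between the x axis of lid and the x axis of square_tin, either way round below 0.2 rad or angle between the x axis of lid and the y axis of square_tin, either way round below 0.2 rad) and z of button_tin in the frame of lid between 0.006 and 0.014 m and horizontal distance between button_tin and lid below 0.014 m and angle between button_tin's own z axis and vertical below 0.1 rad and z of slim_spool in the frame of round_tin below 0.01 m and horizontal distance between slim_spool and round_tin below 0.045 m and height (world z) of each of square_tin, round_tin below 0.006 m and linear speed of each of square_tin, round_tin, lid, wide_spool, slim_spool, button_tin below 0.02 m/s); the robot touches nothing.
It fails at once if a bystander (scissors, tall tin, tape measure, ruler) is moved by more than 20 mm (distance of any of scissors, tall_tin, tape_measure, ruler from where it was at the start of the episode above 0.02 m).
It also fails if it takes over 102 s, if anything falls off the work surface, if the arm or the gripper's body presses on something with over 40 N, if the wrist force passes 120 N, or if a joint passes its speed limit or range.

## Robot

A 6-joint arm with a two-finger parallel gripper is mounted at the origin on the work surface. World frame = base frame: x ahead of the robot, y to its left, z up, the work surface at z = 0. Lengths are in m, angles in degrees, forces in N, time in s.
With the tool pointing down it reaches from about 0.4 to 0.825 m from the base axis. Payload 7 kg.
Tool frame: the origin (TCP) lies at the very end of the fingers, on their centre line; the grasp point (between the pads) lies 19 mm behind it (grasp_offset is the x of the grasp point in the tool frame, in m); x points along the fingers, y is the direction in which the jaws open and shut, and the axes are right-handed (so a half turn about x gives the same grasp; the last joint's range is limited). The gripper opens to 88 mm and grips with 3 to 60 N. Pads are 19 mm wide; open, the fingers measure 130 mm over their backs; the gripper's body (78 mm by 193 mm) begins 47 mm behind the grasp point.
Start: joints at [88.814, 20.546, 0.682, 0, -70.136, -16.507], TCP at [0.205, 0.643, 0.202] pointing down, gripper open.
Joint ranges: [-176.03, 176.03], [-82.01, 121.73], [-58.28, 71.71], [-173.87, 95.51], [-174.79, -0.11], [-173.66, 173.66]. Speed limits (degrees/s): [136.94, 136.94, 172.46, 180, 180, 180].

## Interface

Orientations are given as [roll, pitch, yaw] about the fixed x, y, z axes, in that order (R = Rz(yaw) Ry(pitch) Rx(roll)).
In Python, from plant import get_obs, snapshot, close_job, grasp_offset gives the robot as it stands.
- The arm moves only by the tool carry_out, never from a script. Its argument "series" is a list that holds one entry, the list of rows, each a list of 6 numbers: the shift along the tool's x, y, z in mm, then the turn, a rotation vector about the tool's x, y, z in degrees. A call has 1 to 10 rows; each row is the pose to reach, as a shift and turn from the pose commanded when the call began, along the tool's axes at that moment; what a row does not reach only later rows make up. A row lasts 1/8 s, in which the tool goes at most 62.5 mm and 10.7 degrees, less where a joint would pass 70% of its speed; a pose out of reach is approached as far as the arm can. A call with a gripper value outside its range is refused whole. "hand" is the gripper's target within -1 to 1 (shut at 1, half-way at 0, fully open at -1), set as the call begins (left out, the last holds). The fingers move at their own pace and stop on an object; the grip force is fixed at half the most. Time passes only in rows, so rows that repeat a pose let the fingers close. It gives the time, the measured TCP pose, the force and the opening at its end, in the units of the state.
- get_obs(): the state, without advancing time (a new reading comes with each control period).
- snapshot(name): name is "scene" or "top" or "wrist"; returns a dict with "color" (400x640x3 uint8, red, green, blue), "fx", "fy", "cx", "cy" (pixels), "eye" and "attitude" of the camera in the world. Camera axes: x right, y down, z forward; pixel columns grow to the right and rows downward; lengths in m; the calibration is good to about 2 mm. A picture is of the moment at which its call begins. There is no depth.
- close_job(): hands the job in, once; it reports no verdict.
The state is a dict: "clock": time; "joint_pos": joint angles; "qvel": joint speeds; "tau": joint torques, N m; "tool_pos": TCP position; "orientation": TCP orientation; "force": force on the tool from outside, world axes, zero at the start; "moment": the same for the moment, N m; "opening": finger opening in m.
Only numpy, scipy, OpenCV 4.12 (cv2) and the standard library are available. Lean on these libraries where they do the work, as an engineer would, in place of code of your own. Each camera call takes 0.05 s, during which the arm holds its last target.

## Working session

There is one attempt and no reset: what is moved stays moved. The work goes in short steps, Python scripts to look and compute and a tool call to move; the robot and the scene stay as the last step left them, time stands still between calls to the robot, and variables do not carry over. Pictures are saved under pics/ and viewed, and the job is handed in when it is done.

Besides the shell and the picture viewer there is one more tool, called as name([rows], argument=value, ...), one row to a line, values as JSON. carry_out: Moves the arm, as the interface text tells. Its arguments: {"type":"object","properties":{"series":{"type":"array","items":{"type":"array","items":{"type":"array","items":{"type":"number"}}}},"hand":{"type":"number"}},"required":["series"]}

```bash
mkdir -p pics; ls
python3 - <<'E'
from plant import get_obs, snapshot, grasp_offset
import cv2
print(get_obs(), grasp_offset)
for n in ["scene","top","wrist"]:
    s=snapshot(n); cv2.imwrite(f"pics/{n}0.png",s["color"][:,:,::-1])
    print(n,{k:s[k] for k in s if k!="color"})
E
```

```text
pics
{'clock': 0.0, 'joint_pos': array([ 8.88127194e+01,  2.05934142e+01,  6.33827276e-01, -1.89868521e-02,
       -7.01377111e+01, -1.65066591e+01]), 'qvel': array([-0.03309169, -0.03762457,  0.01186111, -0.00627634, -0.0247439 ,
       -0.06026214]), 'tau': array([ 9.08765778e-04, -5.82712841e+01,  2.93042529e+01,  6.99683368e+00,
        6.95352210e-03, -1.65289262e-04]), 'tool_pos': array([0.20503226, 0.64254058, 0.20100438]), 'orientation': array([  96.11311614,   89.90107778, -101.58728967]), 'force': array([-0.56445953, -0.41359526,  0.01589361]), 'moment': array([0.00550175, 0.03471913, 0.00769136]), 'opening': 0.08779070381381547} -0.0188
scene {'fx': 516.446297940438, 'fy': 516.446297940438, 'cx': 314.66288552513754, 'cy': 199.27040600980257, 'eye': array([1.30053317, 0.59754674, 0.87724063]), 'attitude': array([-133.25873644,   -0.70752367,  132.40162966])}
top {'fx': 424.40237581041276, 'fy': 424.40237581041276, 'cx': 323.21635506618543, 'cy': 202.57828940224093, 'eye': array([0.46979108, 0.01964876, 1.09864075]), 'attitude': array([-170.46079616,   -2.09287158,  -89.31640741])}
wrist {'fx': 330.46759084473024, 'fy': 330.46759084473024, 'cx': 318.5849186463831, 'cy': 194.29829871647547, 'eye': array([0.27105789, 0.62226107, 0.38290023]), 'attitude': array([ 1.65137558e+02, -5.30458367e-02, -1.07653323e+02])}
```

View pics/top0.png

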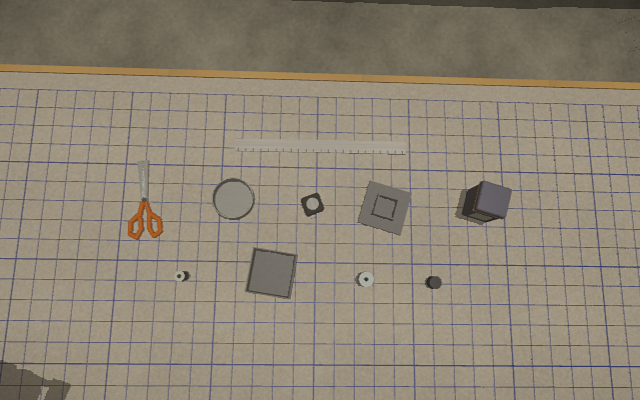

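View pics/scene0.png

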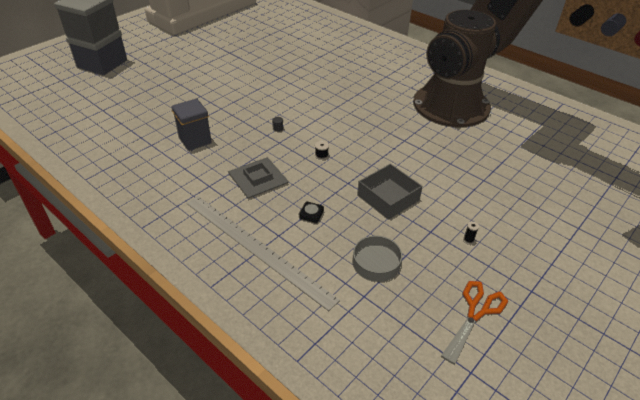

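View pics/wrist0.png

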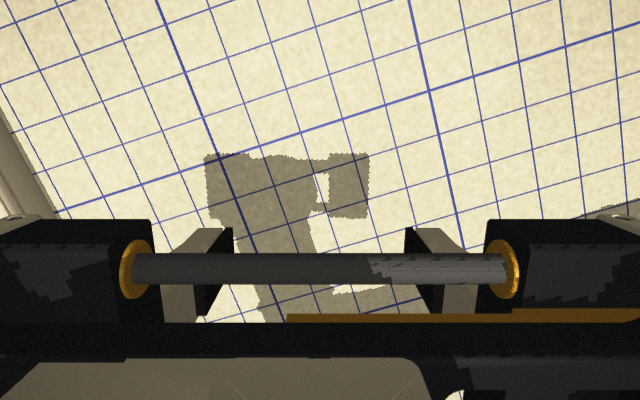

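The top view shows, left to right: scissors (145,205), slim spool (182,276), round tin (234,199), square tin (271,273), tape (312,204), wide spool (366,279), lid (385,207), button tin (434,282), tall tin (486,203), and ruler along the top (320,147). Enlarging these next.

```bash
cat > h.py <<'E'
import numpy as np, cv2
from scipy.spatial.transform import Rotation as R
from plant import get_obs, snapshot
def ray(s,u,v):
    A=R.from_euler('xyz',s["attitude"],degrees=True).as_matrix()
    return s["eye"],A@np.array([(u-s["cx"])/s["fx"],(v-s["cy"])/s["fy"],1.])
def at(s,u,v,z):
    e,d=ray(s,u,v); return e+d*(z-e[2])/d[2]
def proj(s,p):
    A=R.from_euler('xyz',s["attitude"],degrees=True).as_matrix()
    c=A.T@(np.asarray(p)-s["eye"]); return np.array([s["cx"]+s["fx"]*c[0]/c[2],s["cy"]+s["fy"]*c[1]/c[2]])
def crop(s,name,u0,v0,u1,v1,k):
    im=s["color"][v0:v1,u0:u1,::-1]
    im=cv2.resize(im,None,fx=k,fy=k,interpolation=cv2.INTER_CUBIC)
    # ticks every 10 px
    for u in range((u0+9)//10*10,u1,10):
        cv2.line(im,((u-u0)*k,0),((u-u0)*k,6),(0,0,255),1); cv2.putText(im,str(u),((u-u0)*k,16),0,.35,(0,0,255),1)
    for v in range((v0+9)//10*10,v1,10):
        cv2.line(im,(0,(v-v0)*k),(6,(v-v0)*k),(0,0,255),1); cv2.putText(im,str(v),(8,(v-v0)*k+4),0,.35,(0,0,255),1)
    cv2.imwrite("pics/"+name,im)
E
python3 - <<'E'
from h import *
s=snapshot("top")
crop(s,"a.png",160,170,300,310-10,5)
crop(s,"b.png",340,170,460,300,5)
s=snapshot("scene")
crop(s,"c.png",220,100,340,200,6)
crop(s,"d.png",340,150,490,290,5)
E
```

```text
(no output)
```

View pics/a.png

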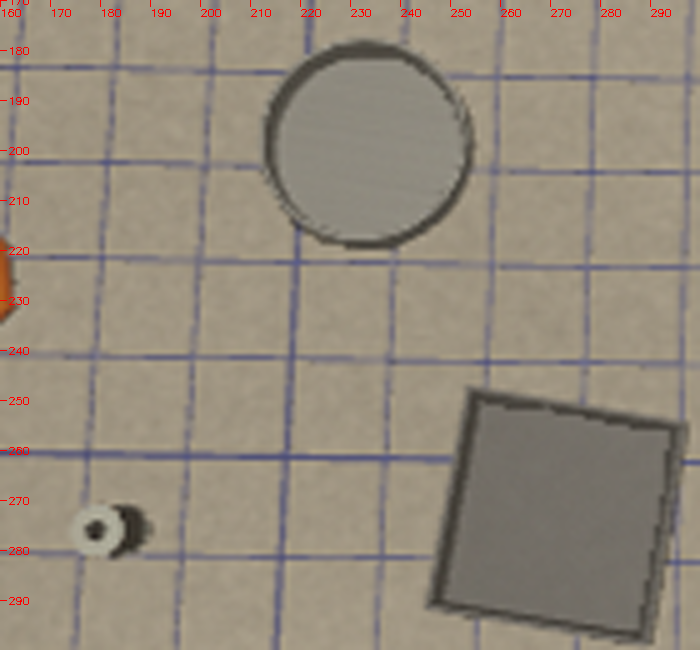

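View pics/b.png

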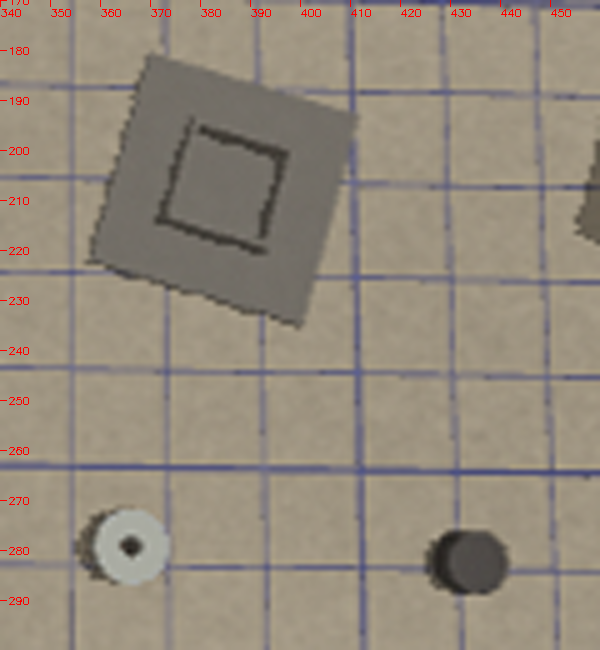

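View pics/c.png

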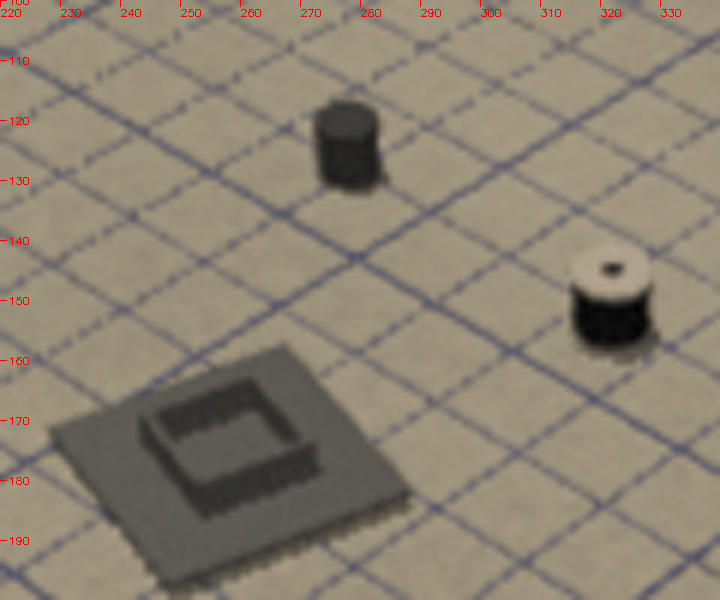

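View pics/d.png

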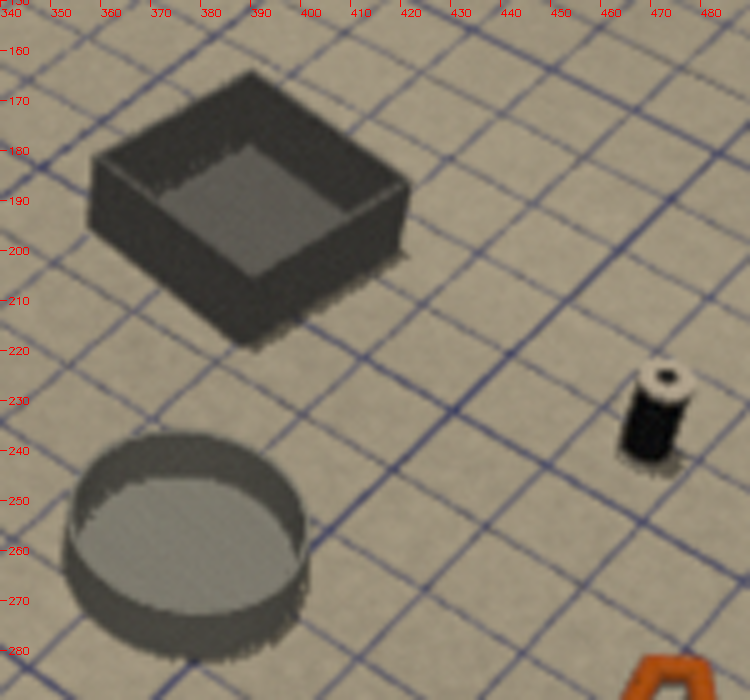

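Readings from the enlarged crops. Top view: slim cap (178.9,275.5), wide cap (365.7,278.7), button top (434.9,281.9), lid plate corners, tin rim corners, round tin rim centre (233.3,198.5). Scene view: slim (472.7,225.1), wide (321.5,144.3), button (277.2,119.3).

Run:
```python
from h import *
np.set_printoptions(precision=4,suppress=True)
t=snapshot("top"); s=snapshot("scene")
P=lambda x,y,u0,v0,k:(u0+x/k-.5,v0+y/k-.5)
for n,a,b,z in [("slim",(178.9,275.5),(472.7,225.1),.05),("wide",(365.7,278.7),(321.5,144.3),.036),("button",(434.9,281.9),(277.2,119.3),.032)]:
    print(n,at(t,*a,z),at(s,*b,z))
print("round",at(t,233.3,198.5,.032))
def sq(cs,z,cam):
    c=np.array([at(cam,*q,z)[:2] for q in cs]); e=np.roll(c,-1,0)-c
    print(c.mean(0),np.linalg.norm(e,axis=1),np.degrees(np.arctan2(e[:,1],e[:,0]))%90)
print("lid");sq([P(x,y,340,170,5) for x,y in [(149,53),(358,115),(300,328),(88,262)]],.01,t)
sq([P(x,y,220,100,6) for x,y in [(50,428),(284,344),(412,492),(165,588)]],.01,s)
print("tin");sq([P(x,y,160,170,5) for x,y in [(470,388),(688,425),(650,642),(430,606)]],.048,t)
sq([P(x,y,340,150,5) for x,y in [(94,156),(251,71),(410,183),(252,278)]],.048,s)
# round in scene: rim
```

```text
slim [0.4623 0.3289 0.05  ] [0.4653 0.3262 0.05  ]
wide [ 0.4598 -0.1245  0.036 ] [ 0.462  -0.1293  0.036 ]
button [ 0.4539 -0.2985  0.032 ] [ 0.4573 -0.3031  0.032 ]
round [0.656  0.2109 0.032 ]
lid
[ 0.6439 -0.1777] [0.1147 0.1175 0.1147 0.1161] [74.2163 73.7913 73.5114 73.777 ]
[ 0.6492 -0.1814] [0.1139 0.1164 0.116  0.1167] [73.9346 73.9133 74.0558 72.9163]
tin
[0.4724 0.1074] [0.1085 0.1055 0.1075 0.1061] [81.204  81.2728 81.4874 81.8151]
[0.4766 0.1061] [0.107  0.1083 0.1074 0.109 ] [80.8759 81.336  81.224  81.1437]
```

```bash
cat >> h.py <<'E'
def plan(x,y,z,a,cmd=None):
    """a: world direction of tool y in degrees, mod 180"""
    o=get_obs(); p,q=(o["tool_pos"],R.from_euler('xyz',o["orientation"],degrees=True)) if cmd is None else cmd
    M=q.as_matrix(); cur=np.degrees(np.arctan2(M[1,1],M[0,1]))
    a=cur+(a-cur+90)%180-90; r=np.radians(a)
    T=np.array([[0,0,-1],[np.cos(r),np.sin(r),0],[np.sin(r),-np.cos(r),0]]).T
    d=M.T@(np.array([x,y,z])-p)*1000; w=(q.inv()*R.from_matrix(T)).as_rotvec(degrees=True)
    print("cur tcp",p.round(4),"ang %.1f"%cur,"row",d.round(1).tolist(),w.round(2).tolist(),"j6 %.0f"%o["joint_pos"][5],"open %.4f"%o["opening"],"t %.2f"%o["clock"],"F",o["force"].round(1))
E
python3 - <<'E'
from h import *
plan(.464,.328,.15,-15)
plan(.464,.328,.15,75)
plan(.464,.328,.15,-60)
E
```

```text
cur tcp [0.2051 0.643  0.2017] ang -107.7 row [51.8, 221.4, -342.4] [87.31, -0.02, -0.01] j6 -17 open 0.0881 t 0.35 F [ 0.9 -0.5  0.1]
cur tcp [0.2051 0.643  0.2017] ang -107.7 row [51.8, 221.4, -342.4] [-2.69, -0.0, -0.02] j6 -17 open 0.0881 t 0.35 F [ 0.9 -0.5  0.1]
cur tcp [0.2051 0.643  0.2017] ang -107.7 row [51.8, 221.4, -342.4] [-47.69, 0.01, -0.02] j6 -17 open 0.0881 t 0.35 F [ 0.9 -0.5  0.1]
```

carry_out([
  [[50,221,-342,-2.7,0,0],[50,221,-342,-2.7,0,0],[50,221,-342,-2.7,0,0],[50,221,-342,-2.7,0,0],[50,221,-342,-2.7,0,0],[50,221,-342,-2.7,0,0],[50,221,-342,-2.7,0,0],[50,221,-342,-2.7,0,0]],
])

```text
clock: 1.35
tool_pos: [0.4649, 0.3264, 0.1516]
orientation: [71.2, 90.0, -124.0]
force: [0.9, 0.0, 0.7]
opening: 0.0875
```

Run:
```python
from h import *
plan(.464,.328,.016,75)
print(get_obs()["joint_pos"].round(1))
s=snapshot("wrist"); cv2.imwrite("pics/w1.png",s["color"][:,:,::-1])
print({k:s[k] for k in s if k!="color"}, proj(s,(.464,.328,.05)))
```

```text
cur tcp [0.4649 0.3264 0.1516] ang -105.2 row [135.6, -1.4, 1.3] [-0.19, 0.01, -0.04] j6 20 open 0.0875 t 1.35 F [0.9 0.  0.7]
[ 54.8  12.8 -17.1   0.  -60.1  20. ]
{'fx': 330.46759084473024, 'fy': 330.46759084473024, 'cx': 318.5849186463831, 'cy': 194.29829871647547, 'eye': array([0.53180193, 0.3087194 , 0.33338367]), 'attitude': array([ 1.65115642e+02, -9.38813487e-03, -1.05144877e+02])} [317.51715311 189.00918624]
```

View pics/w1.png

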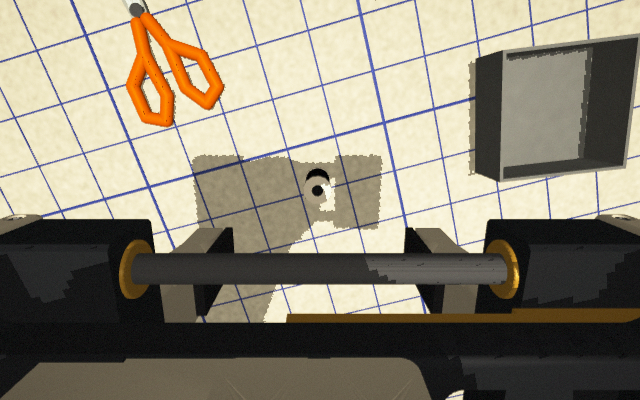

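The slim spool's hub is at (317,190), where I predicted (317.5,189), so the fix is good. Descending.

carry_out([
  [[60,-1,1,0,0,0],[110,-1,1,0,0,0],[130,-1,1,0,0,0],[136,-1,1,0,0,0],[136,-1,1,0,0,0],[136,-1,1,0,0,0]],
])

```text
clock: 2.15
tool_pos: [0.4636, 0.3308, 0.0173]
orientation: [-114.0, 89.9, 51.1]
force: [0.4, 0.4, 0.4]
opening: 0.0879
```

carry_out([
  [[0,0,0,0,0,0],[0,0,0,0,0,0],[0,0,0,0,0,0],[0,0,0,0,0,0],[0,0,0,0,0,0],[0,0,0,0,0,0],[0,0,0,0,0,0],[0,0,0,0,0,0]],
], hand=1)

```text
clock: 3.15
tool_pos: [0.4631, 0.3297, 0.0159]
orientation: [58.7, 90.0, -136.3]
force: [-0.1, 0.1, -0.8]
opening: 0.0252
```

Run:
```python
from h import *
plan(.464,.328,.12,75)
plan(.658,.209,.12,75)
```

```text
cur tcp [0.4631 0.3297 0.0159] ang -105.0 row [-104.1, 1.4, -1.3] [0.0, 0.0, -0.01] j6 20 open 0.0252 t 3.15 F [-0.1  0.1 -0.8]
cur tcp [0.4631 0.3297 0.0159] ang -105.0 row [-104.1, 66.2, -219.5] [0.0, 0.0, -0.01] j6 20 open 0.0252 t 3.15 F [-0.1  0.1 -0.8]
```

carry_out([
  [[-30,0,0,0,0,0],[-80,0,0,0,0,0],[-104,15,-50,0,0,0],[-104,30,-100,0,0,0],[-104,45,-150,0,0,0],[-104,60,-200,0,0,0],[-104,66,-219,0,0,0],[-104,66,-219,0,0,0],[-104,66,-219,0,0,0]],
])

```text
clock: 4.28
tool_pos: [0.6567, 0.2098, 0.1198]
orientation: [16.8, 90.0, -178.2]
force: [-0.2, -0.0, -0.1]
opening: 0.0242
```

Run:
```python
from h import *
plan(.658,.209,.020,75)
s=snapshot("wrist"); cv2.imwrite("pics/w2.png",s["color"][:,:,::-1])
```

```text
cur tcp [0.6567 0.2098 0.1198] ang -105.0 row [99.8, 0.5, -1.5] [0.02, 0.03, -0.01] j6 41 open 0.0242 t 4.28 F [-0.2 -0.  -0.1]
```

View pics/w2.png

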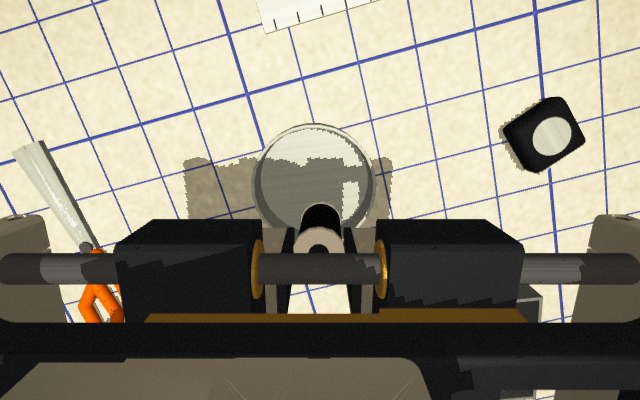

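The slim spool is held at (318,245), above the round tin (rim u 253–375). Lowering it.

carry_out([
  [[40,0,-1,0,0,0],[75,0,-1,0,0,0],[92,0,-1,0,0,0],[98,0,-1,0,0,0],[100,0,-1,0,0,0],[100,0,-1,0,0,0],[100,0,-1,0,0,0]],
])

```text
clock: 5.2
tool_pos: [0.6591, 0.2094, 0.0211]
orientation: [-136.3, 89.9, 28.7]
force: [-1.0, 0.0, 0.2]
opening: 0.0247
```

carry_out([
  [[0,0,0,0,0,0],[0,0,0,0,0,0],[0,0,0,0,0,0],[0,0,0,0,0,0]],
], hand=0.15)

```text
clock: 5.7
tool_pos: [0.6586, 0.2091, 0.02]
orientation: [114.6, 90.0, -80.4]
force: [-1.0, 0.6, -0.2]
opening: 0.0372
```

Run:
```python
from h import *
plan(.658,.209,.12,75)
plan(.461,-.127,.12,75)
```

```text
cur tcp [0.6586 0.2091 0.02  ] ang -105.0 row [-100.0, 0.2, 0.5] [0.01, -0.0, -0.0] j6 41 open 0.0372 t 5.70 F [-1.   0.6 -0.2]
cur tcp [0.6586 0.2091 0.02  ] ang -105.0 row [-100.0, 375.8, 103.9] [0.01, -0.0, -0.0] j6 41 open 0.0372 t 5.70 F [-1.   0.6 -0.2]
```

carry_out([
  [[-20,0,0,0,0,0],[-60,0,0,0,0,0],[-100,0,0,0,0,0]],
])

```text
clock: 6.08
tool_pos: [0.6584, 0.209, 0.1208]
orientation: [53.4, 90.0, -141.6]
force: [0.9, 1.1, 0.1]
opening: 0.0369
```

carry_out([
  [[0,58,16,0,0,0],[0,116,32,0,0,0],[0,174,48,0,0,0],[0,232,64,0,0,0],[0,290,80,0,0,0],[0,345,95,0,0,0],[0,376,104,0,0,0],[0,376,104,0,0,0],[0,376,104,0,0,0]],
], hand=-1)

```text
clock: 7.2
tool_pos: [0.4612, -0.1272, 0.1203]
orientation: [-163.2, 90.0, 1.8]
force: [0.5, 0.6, -0.4]
opening: 0.0873
```

Run:
```python
from h import *
plan(.461,-.127,.01,75)
s=snapshot("wrist"); cv2.imwrite("pics/w3.png",s["color"][:,:,::-1]); print(proj(s,(.461,-.127,.036)))
s=snapshot("scene"); crop(s,"s3.png",340,130,500,290,5)
```

```text
cur tcp [ 0.4612 -0.1272  0.1203] ang -105.0 row [110.3, -0.1, 0.3] [-0.02, -0.05, 0.01] j6 67 open 0.0873 t 7.20 F [ 0.5  0.6 -0.4]
[319.08802421 192.91927443]
```

View pics/w3.png

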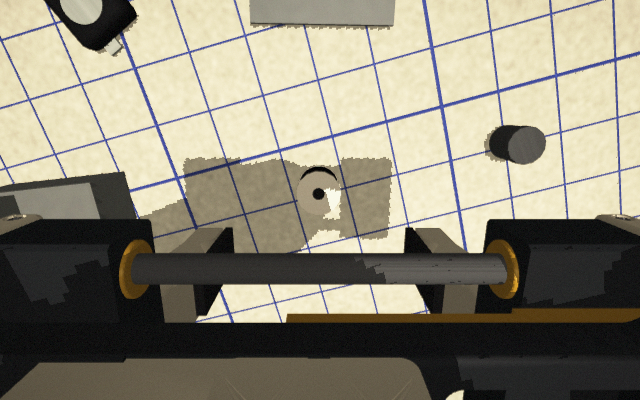

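View pics/s3.png

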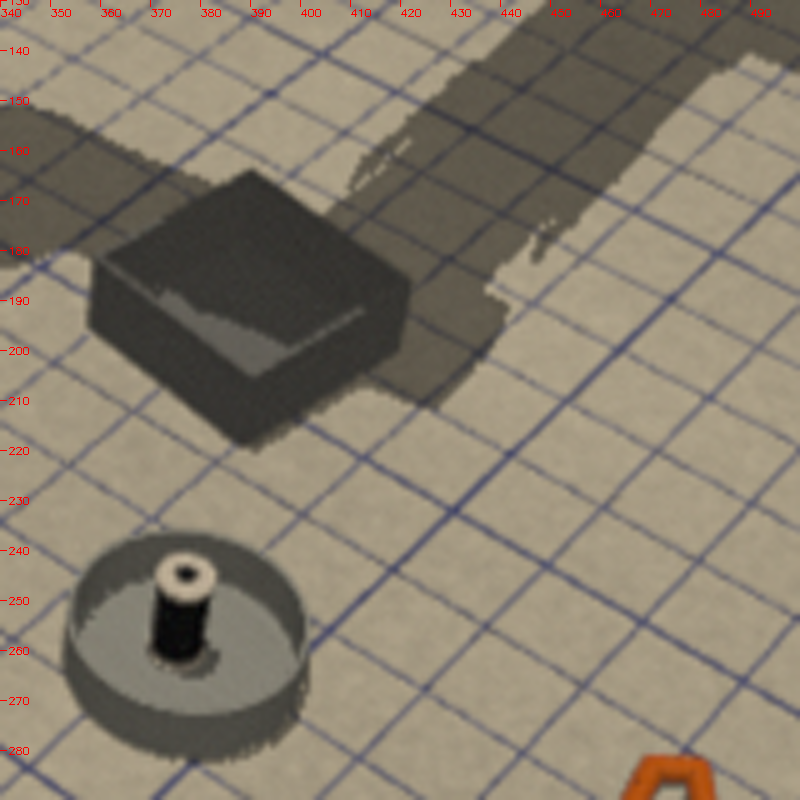

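The slim spool stands near the middle of the round tin, about (376,247). The wide spool's hub is at (318,194), where I predicted (319,193). Descending on it now.

carry_out([
  [[50,0,0,0,0,0],[90,0,0,0,0,0],[106,0,0,0,0,0],[110,0,0,0,0,0],[110,0,0,0,0,0],[110,0,0,0,0,0]],
])

```text
clock: 8.05
tool_pos: [0.4617, -0.1269, 0.0108]
orientation: [-161.3, 89.9, 3.7]
force: [-0.4, -0.6, -0.2]
opening: 0.0874
```

carry_out([
  [[0,0,0,0,0,0],[0,0,0,0,0,0],[0,0,0,0,0,0],[0,0,0,0,0,0],[0,0,0,0,0,0],[0,0,0,0,0,0],[0,0,0,0,0,0]],
], hand=1)

```text
clock: 8.93
tool_pos: [0.4608, -0.1272, 0.0099]
orientation: [57.2, 90.0, -137.8]
force: [1.2, -0.7, -0.2]
opening: 0.0346
```

Run:
```python
from h import *
plan(.461,-.127,.12,81.3)
plan(.4745,.107,.12,81.3)
```

```text
cur tcp [ 0.4608 -0.1272  0.0099] ang -105.0 row [-110.1, -0.2, -0.1] [-6.29, 0.0, -0.0] j6 67 open 0.0346 t 8.93 F [ 1.2 -0.7 -0.2]
cur tcp [ 0.4608 -0.1272  0.0099] ang -105.0 row [-110.1, -229.8, 47.4] [-6.29, 0.0, -0.0] j6 67 open 0.0346 t 8.93 F [ 1.2 -0.7 -0.2]
```

carry_out([
  [[-30,0,0,0,0,0],[-80,0,0,0,0,0],[-110,-45,9,-1,0,0],[-110,-95,20,-3,0,0],[-110,-145,30,-5,0,0],[-110,-195,40,-6.3,0,0],[-110,-225,46,-6.3,0,0],[-110,-230,47,-6.3,0,0],[-110,-230,47,-6.3,0,0]],
])

```text
clock: 10.05
tool_pos: [0.4746, 0.1071, 0.1197]
orientation: [32.9, 90.0, -155.8]
force: [-0.6, -0.4, -1.0]
opening: 0.0346
```

Run:
```python
from h import *
plan(.4745,.107,.014,81.3)
s=snapshot("wrist"); cv2.imwrite("pics/w4.png",s["color"][:,:,::-1])
print([proj(s,p).round(0) for p in [(.4745,.107,.003),(.4745,.107,.048)]])
s=snapshot("scene"); crop(s,"s4.png",320,80,480,230,5)
```

```text
cur tcp [0.4746 0.1071 0.1197] ang -98.7 row [105.7, 0.0, 0.0] [0.04, 0.03, -0.02] j6 45 open 0.0346 t 10.05 F [-0.6 -0.4 -1. ]
[array([319., 184.]), array([319., 197.])]
```

View pics/w4.png

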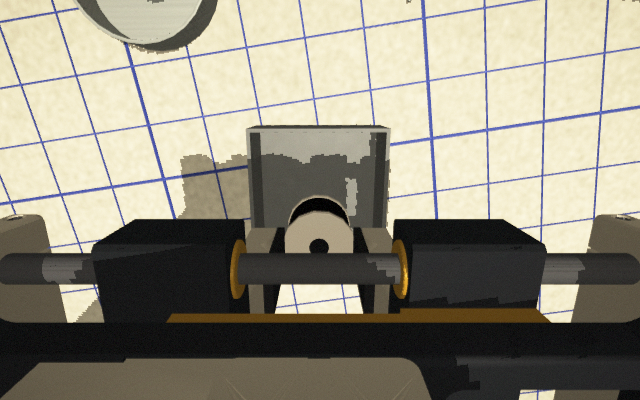

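View pics/s4.png

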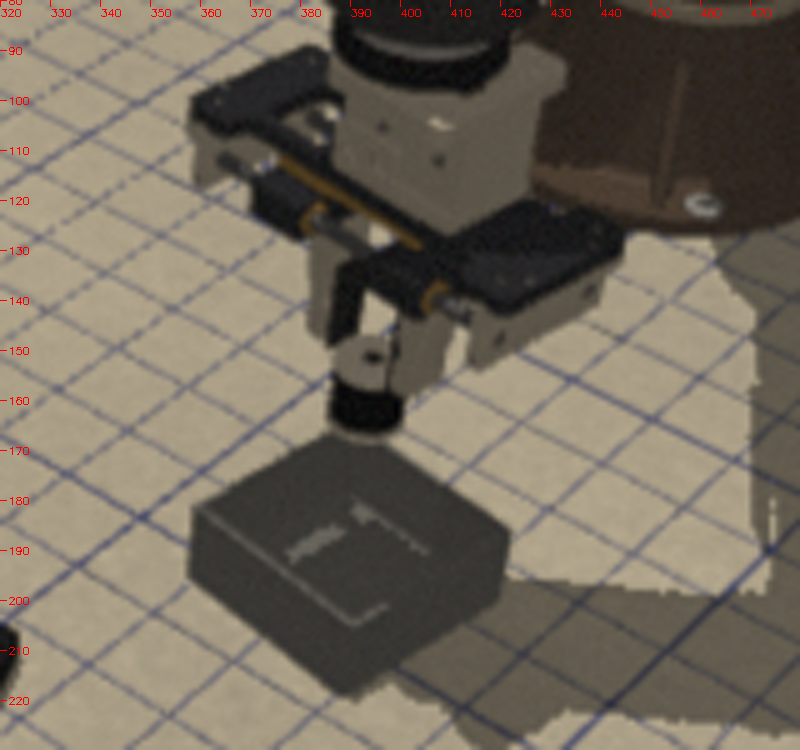

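The wide spool is held upright, its hub at u=318, which is the tin's centre (rim u 247–389). Lowering it.

carry_out([
  [[40,0,0,0,0,0],[75,0,0,0,0,0],[95,0,0,0,0,0],[103,0,0,0,0,0],[106,0,0,0,0,0],[106,0,0,0,0,0],[106,0,0,0,0,0]],
])

```text
clock: 11.02
tool_pos: [0.4754, 0.1074, 0.0147]
orientation: [-138.7, 89.9, 32.6]
force: [-0.6, 0.1, -0.9]
opening: 0.0349
```

carry_out([
  [[0,0,0,0,0,0],[0,0,0,0,0,0],[0,0,0,0,0,0],[0,0,0,0,0,0],[0,0,0,0,0,0]],
], hand=-0.05)

```text
clock: 11.65
tool_pos: [0.4749, 0.1071, 0.0139]
orientation: [43.8, 90.0, -144.9]
force: [0.6, -0.2, -0.6]
opening: 0.0455
```

carry_out([
  [[-5,0,0,0,0,0],[-15,0,0,0,0,0],[-50,0,0,0,0,0],[-100,0,0,0,0,0],[-120,0,0,0,0,0],[-120,0,0,0,0,0]],
])

```text
clock: 12.4
tool_pos: [0.4761, 0.1079, 0.1366]
orientation: [-138.4, 89.7, 32.9]
force: [-0.4, 0.2, 0.1]
opening: 0.0457
```

Run:
```python
from h import *
plan(.6465,-.1795,.13,73.8)
s=snapshot("scene"); crop(s,"s5.png",330,130,450,230,6)
```

```text
cur tcp [0.4761 0.1079 0.1366] ang -98.7 row [6.5, 258.3, -211.8] [7.52, -0.2, 0.2] j6 45 open 0.0457 t 12.40 F [-0.4  0.2  0.1]
```

View pics/s5.png

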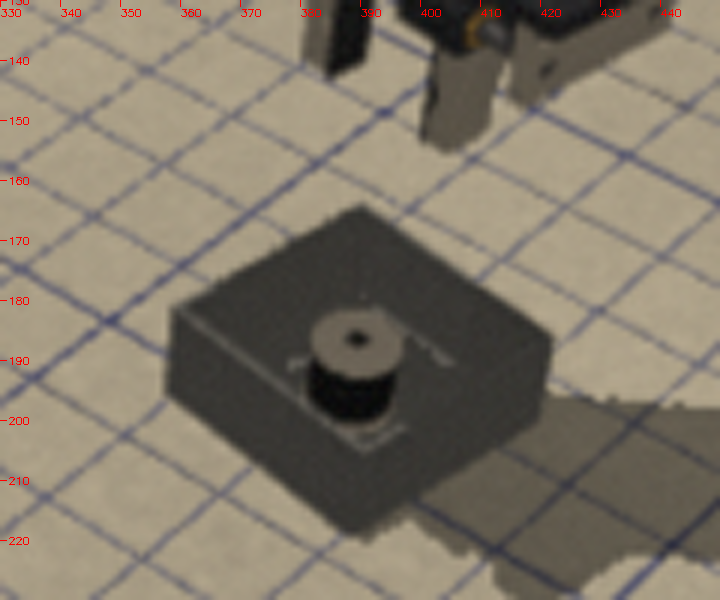

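The spool stands in the tin, its cap at (388,187). On to the lid.

carry_out([
  [[6,45,-37,1.5,0,0],[6,90,-74,3,0,0],[6,135,-111,4.5,0,0],[6,180,-148,6,0,0],[6,225,-185,7.5,0,0],[6,258,-212,7.5,0,0],[6,258,-212,7.5,0,0],[6,258,-212,7.5,0,0]],
], hand=-1)

```text
clock: 13.45
tool_pos: [0.6445, -0.1799, 0.1265]
orientation: [9.6, 89.9, 173.3]
force: [-0.8, 0.6, -0.8]
opening: 0.0876
```

Run:
```python
from h import *
plan(.6465,-.1795,.013,73.8)
s=snapshot("wrist"); cv2.imwrite("pics/w6.png",s["color"][:,:,::-1])
def rect(z,h):
    r=np.radians(-16.2); c=np.array([[h,h],[h,-h],[-h,-h],[-h,h]])@np.array([[np.cos(r),np.sin(r)],[-np.sin(r),np.cos(r)]])
    return [proj(s,(.6465+a,-.1795+b,z)).round(1).tolist() for a,b in c]
print(rect(.028,.028),rect(.01,.058))
```

```text
cur tcp [ 0.6445 -0.1799  0.1265] ang -106.2 row [113.5, -1.0, -2.1] [-0.04, 0.14, -0.02] j6 73 open 0.0876 t 13.45 F [-0.8  0.6 -0.8]
[[285.1, 154.1], [351.0, 154.1], [349.4, 216.6], [286.7, 216.6]] [[252.1, 117.1], [384.1, 117.2], [377.9, 239.9], [258.3, 239.9]]
```

View pics/w6.png

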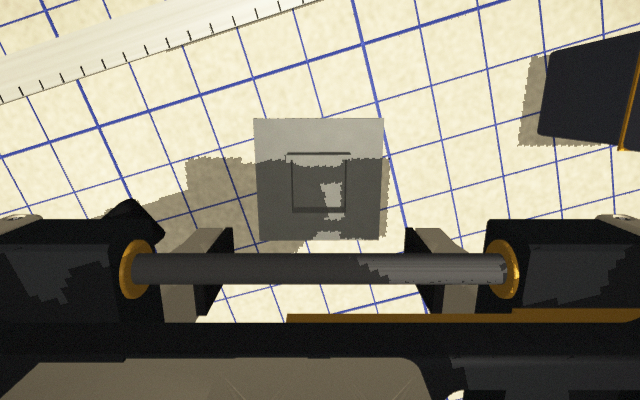

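The plate sits at u 253–384, v 118–240, against a prediction of 252–384, 117–240. Descending.

carry_out([
  [[50,-1,-2,0,0,0],[90,-1,-2,0,0,0],[106,-1,-2,0,0,0],[112,-1,-2,0,0,0],[113,-1,-2,0,0,0],[113,-1,-2,0,0,0]],
])

```text
clock: 14.25
tool_pos: [0.6487, -0.1795, 0.0165]
orientation: [-167.8, 89.9, -3.9]
force: [-0.6, 0.2, 0.0]
opening: 0.0877
```

carry_out([
  [[0,0,0,0,0,0],[0,0,0,0,0,0],[0,0,0,0,0,0],[0,0,0,0,0,0],[0,0,0,0,0,0],[0,0,0,0,0,0]],
], hand=1)

```text
clock: 15.0
tool_pos: [0.6477, -0.1795, 0.0149]
orientation: [36.2, 90.0, -159.9]
force: [1.1, -0.1, 1.2]
opening: 0.033
```

Run:
```python
from h import *
plan(.4745,.107,.13,81.3)
```

```text
cur tcp [ 0.6477 -0.1795  0.0149] ang -106.2 row [-115.1, -226.9, 246.2] [-7.49, 0.0, -0.0] j6 73 open 0.0330 t 15.00 F [ 1.1 -0.1  1.2]
```

The opening reads 33 mm where the 56 mm holder should have stopped the fingers, so I'm looking before I move.

Run:
```python
from h import *
o=get_obs(); print(o["opening"],o["tau"].round(2),o["force"],o["moment"])
s=snapshot("wrist"); cv2.imwrite("pics/w7.png",s["color"][:,:,::-1])
s=snapshot("scene"); crop(s,"s7.png",200,80,330,200,6)
```

```text
0.03297238942515935 [-1.000e-02 -6.399e+01  2.354e+01  5.530e+00  8.000e-02 -0.000e+00] [ 1.12247912 -0.07027965  1.22590216] [ 0.00452781  0.05191273 -0.00314643]
```

View pics/w7.png

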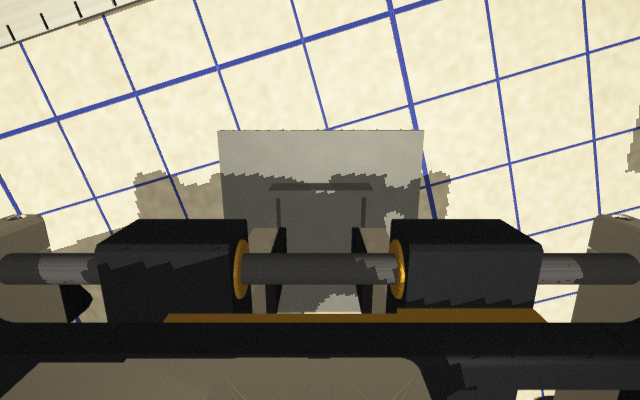

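View pics/s7.png

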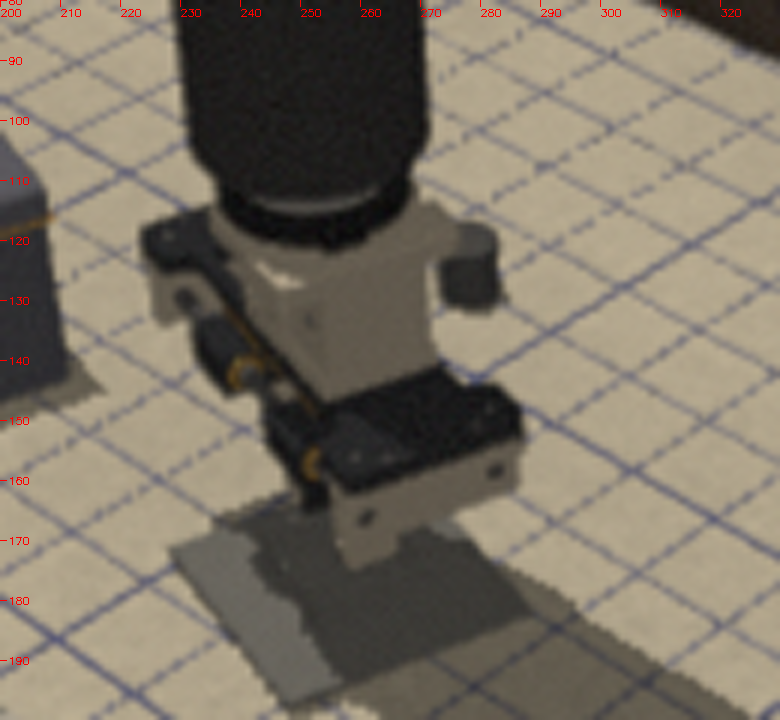

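Run:
```python
from h import *
s=snapshot("wrist"); o=get_obs(); print(o["opening"],o["tool_pos"],o["clock"])
p=o["tool_pos"]; M=R.from_euler('xyz',o["orientation"],degrees=True).as_matrix()
print("tcp",proj(s,p),"grasp",proj(s,p-.0188*M[:,0]))
for y in (.0165,.028,.044): print(y,proj(s,p+y*M[:,1]),proj(s,p-y*M[:,1]), proj(s,p+y*M[:,1]-.04*M[:,0]))
r=np.radians(-16.2); X=np.array([np.cos(r),np.sin(r),0]);Y=np.array([-np.sin(r),np.cos(r),0]); c=np.array([.6465,-.1795,0])
for h,z in((.028,.028),(.024,.028),(.024,.010),(.058,.01)): print(h,z,[proj(s,c+a*h*X+b*h*Y+[0,0,z]).round(0).tolist() for a,b in((1,1),(1,-1),(-1,-1),(-1,1))])
im=s["color"][110:330,200:440,::-1]; cv2.imwrite("pics/w8.png",cv2.resize(im,None,fx=3,fy=2.7,interpolation=cv2.INTER_CUBIC))
```

```text
0.021022873502808202 [ 0.6477044  -0.17950922  0.01495559] 15.15
tcp [319.31974069 228.72736644] grasp [319.37687813 241.39974586]
0.0165 [347.51737301 228.75311073] [291.12366165 228.70162357] [354.70098351 259.29375485]
0.028 [367.17118689 228.77105456] [271.47276748 228.6836824 ] [379.26612196 259.31691536]
0.044 [394.51687895 228.79602103] [244.13364796 228.65872193] [413.44566705 259.34914052]
0.028 0.028 [[267.0, 190.0], [373.0, 190.0], [369.0, 285.0], [271.0, 285.0]]
0.024 0.028 [[275.0, 197.0], [365.0, 197.0], [362.0, 279.0], [278.0, 279.0]]
0.024 0.01 [[279.0, 189.0], [361.0, 189.0], [359.0, 264.0], [281.0, 264.0]]
0.058 0.01 [[216.0, 129.0], [424.0, 129.0], [410.0, 312.0], [230.0, 312.0]]
```

View pics/w8.png

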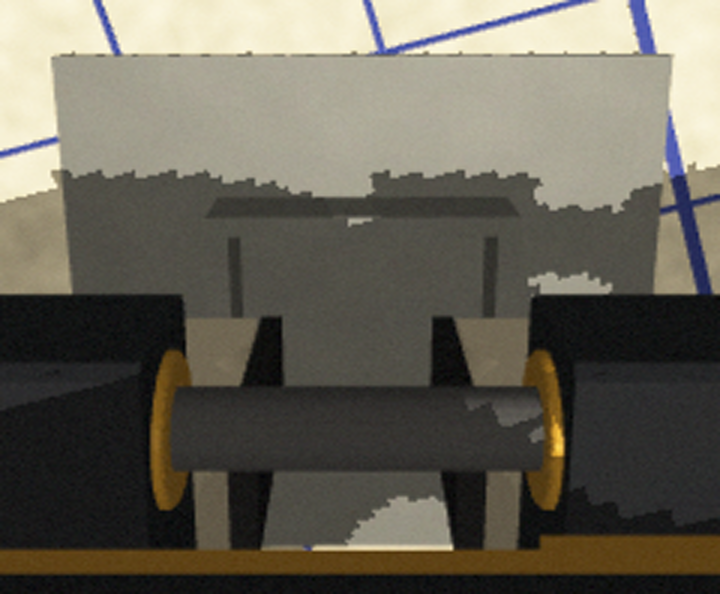

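Findings: the fingers kept closing (33 mm to 21 mm), so they passed over the 28 mm holder even though the TCP reads z=0.015. In the wrist crop the tips' front edge is at v≈227. If the tips were at the reported TCP it should be near v≈212. The scene crop also shows the spool gripped only by its top 10 mm or so. The real fingertips therefore sit roughly 13–20 mm higher than reported. I'll open and descend in guarded steps.

carry_out([
  [[0,0,0,0,0,0],[0,0,0,0,0,0],[0,0,0,0,0,0],[0,0,0,0,0,0],[0,0,0,0,0,0],[0,0,0,0,0,0],[0,0,0,0,0,0],[0,0,0,0,0,0]],
], hand=-1)

```text
clock: 16.15
tool_pos: [0.6477, -0.1795, 0.015]
orientation: [-133.7, 90.0, 30.1]
force: [0.1, -0.1, -0.5]
opening: 0.0871
```

carry_out([
  [[4,0,0,0,0,0],[8,0,0,0,0,0],[8,0,0,0,0,0],[8,0,0,0,0,0]],
])

```text
clock: 16.65
tool_pos: [0.6477, -0.1795, 0.0069]
orientation: [31.2, 90.0, -165.0]
force: [-0.0, 0.4, 0.2]
opening: 0.0877
```

Run:
```python
from h import *
plan(.6465,-.1795,.0,73.8)
s=snapshot("wrist"); cv2.imwrite("pics/w9.png",s["color"][:,:,::-1])
s=snapshot("scene"); crop(s,"s9.png",200,80,330,200,6)
```

```text
cur tcp [ 0.6477 -0.1795  0.0069] ang -106.2 row [6.9, 0.3, 1.2] [0.01, 0.01, -0.0] j6 73 open 0.0877 t 16.65 F [-0.   0.4  0.2]
```

View pics/w9.png

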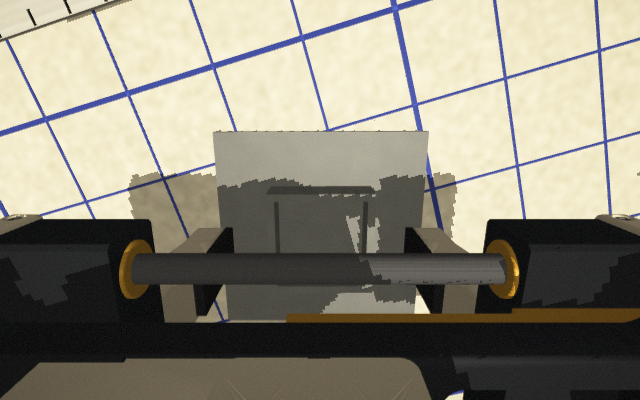

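View pics/s9.png

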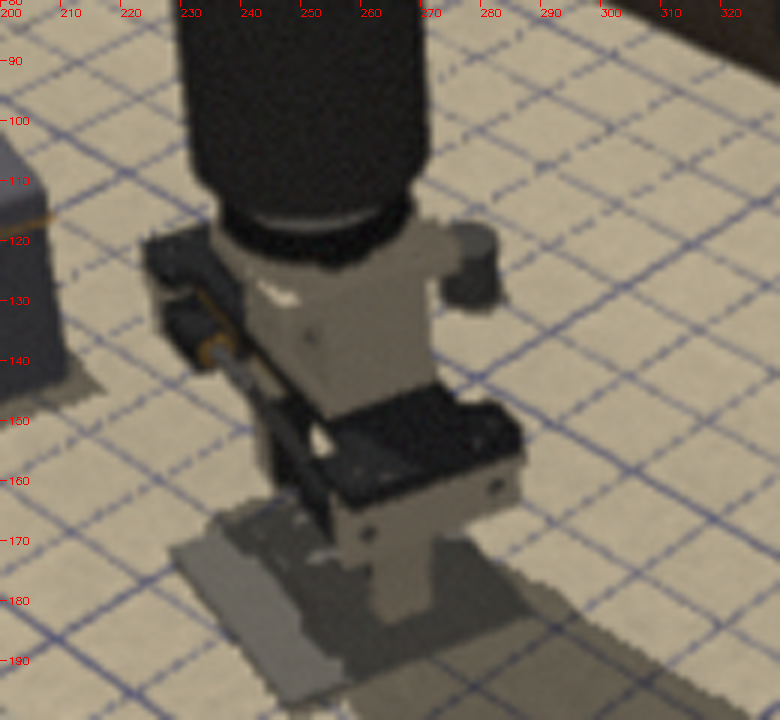

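Run:
```python
from h import *
s=snapshot("scene"); o=get_obs(); p=o["tool_pos"]; M=R.from_euler('xyz',o["orientation"],degrees=True).as_matrix()
for sg in(1,-1):
  for z in (.007,.015,.02,.025,.03,.035):
    q=[np.array([*(p+sg*.065*M[:,1]+b*.0095*M[:,2])[:2],z]) for b in(1,-1)]
    print(sg,z,[proj(s,a).round(1).tolist() for a in q])
```

```text
1 0.007 [[250.6, 162.2], [244.1, 164.5]]
1 0.015 [[250.4, 159.8], [243.9, 162.1]]
1 0.02 [[250.2, 158.3], [243.7, 160.7]]
1 0.025 [[250.1, 156.9], [243.5, 159.2]]
1 0.03 [[249.9, 155.4], [243.4, 157.7]]
1 0.035 [[249.8, 153.9], [243.2, 156.2]]
-1 0.007 [[273.7, 190.5], [266.9, 193.1]]
-1 0.015 [[273.6, 188.1], [266.8, 190.8]]
-1 0.02 [[273.5, 186.6], [266.7, 189.3]]
-1 0.025 [[273.4, 185.1], [266.6, 187.8]]
-1 0.03 [[273.3, 183.6], [266.5, 186.2]]
-1 0.035 [[273.2, 182.1], [266.4, 184.7]]
```

The finger tip appears at scene px (264.5,183), which corresponds to z≈0.027–0.032 while the TCP reads 0.007. The true tips are thus about 19–20 mm above the reported TCP, which matches the size of grasp_offset. Descending a further 8 mm, then 4 mm, watching the force.

carry_out([
  [[4,0,1,0,0,0],[8,0,1,0,0,0],[8,0,1,0,0,0],[8,0,1,0,0,0]],
])

```text
clock: 17.3
tool_pos: [0.6467, -0.1792, -0.0011]
orientation: [41.5, 90.0, -154.7]
force: [0.5, -0.2, 0.1]
opening: 0.0877
```

carry_out([
  [[2,0,0,0,0,0],[4,0,0,0,0,0],[4,0,0,0,0,0]],
])

```text
clock: 17.68
tool_pos: [0.6465, -0.1792, -0.0053]
orientation: [11.5, 90.0, 175.3]
force: [0.8, 0.1, -0.4]
opening: 0.0876
```

The TCP reads −5 mm with no contact, which confirms the offset. Closing.

carry_out([
  [[0,0,0,0,0,0],[0,0,0,0,0,0],[0,0,0,0,0,0],[0,0,0,0,0,0],[0,0,0,0,0,0],[0,0,0,0,0,0]],
], hand=1)

```text
clock: 18.42
tool_pos: [0.6467, -0.1793, -0.005]
orientation: [123.3, 90.0, -72.9]
force: [-0.8, 0.1, 1.2]
opening: 0.0556
```

carry_out([
  [[-10,0,0,0,0,0],[-25,0,0,0,0,0],[-25,0,0,0,0,0]],
])

```text
clock: 18.8
tool_pos: [0.6482, -0.1793, 0.0222]
orientation: [-168.1, 89.8, -4.3]
force: [-0.1, -0.8, -1.1]
opening: 0.0559
```

Run:
```python
from h import *
plan(.4745,.107,.11,81.3)
s=snapshot("wrist"); cv2.imwrite("pics/w10.png",s["color"][:,:,::-1])
s=snapshot("scene"); crop(s,"s10.png",200,80,330,200,6)
```

```text
cur tcp [ 0.6482 -0.1793  0.0222] ang -106.2 row [-88.5, -226.7, 246.3] [-7.47, -0.2, 0.03] j6 73 open 0.0559 t 18.80 F [-0.1 -0.8 -1.1]
```

View pics/w10.png

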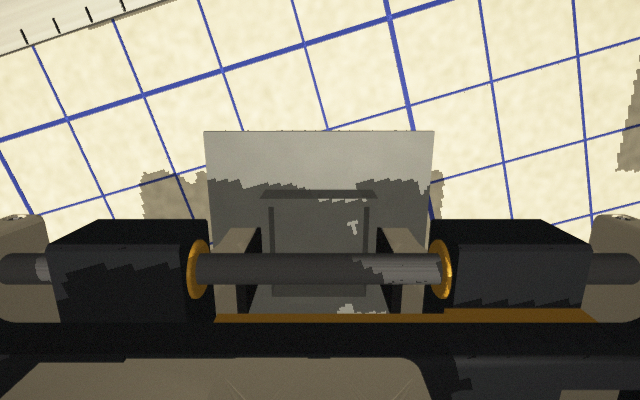

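View pics/s10.png

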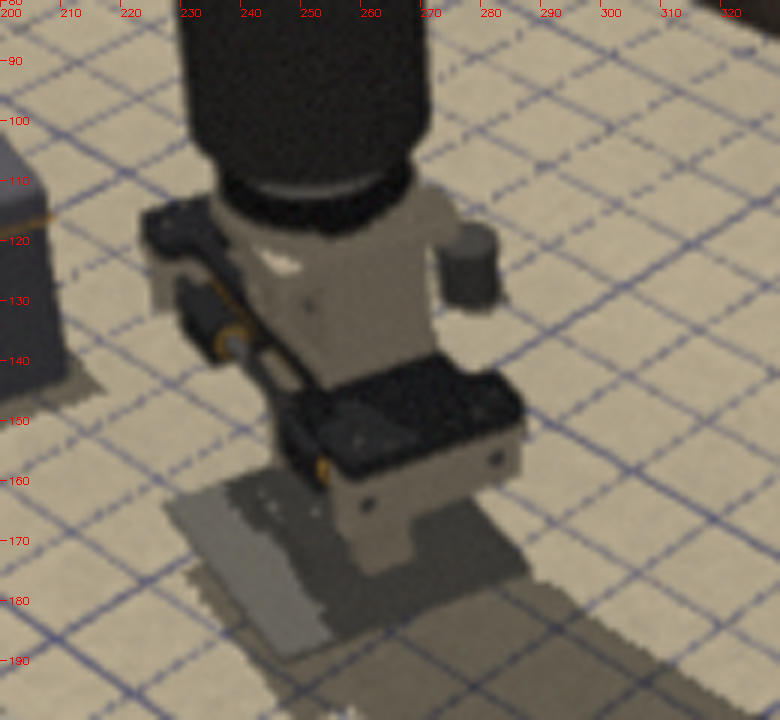

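The lid is gripped (55.6 mm) and lifted level. Carrying it to the tin.

carry_out([
  [[-30,0,0,0,0,0],[-65,-20,22,0,0,0],[-88,-53,58,-2,0,0],[-88,-87,94,-4,0,0],[-88,-121,131,-6,0,0],[-88,-155,168,-7.5,0,0],[-88,-188,204,-7.5,0,0],[-88,-214,233,-7.5,0,0],[-88,-227,246,-7.5,0,0],[-88,-227,246,-7.5,0,0]],
])

```text
clock: 20.15
tool_pos: [0.4731, 0.1083, 0.108]
orientation: [-82.7, 90.0, 88.8]
force: [0.8, -0.7, -1.4]
opening: 0.0556
```

carry_out([
  [[0,0,0,0,0,0],[0,0,0,0,0,0]],
])

```text
clock: 20.4
tool_pos: [0.474, 0.1067, 0.1078]
orientation: [46.2, 90.0, -142.6]
force: [-1.2, -0.8, -0.8]
opening: 0.0552
```

Run:
```python
from h import *
plan(.4745,.107,.040,81.3)
s=snapshot("wrist"); cv2.imwrite("pics/w11.png",s["color"][:,:,::-1])
s=snapshot("scene"); crop(s,"s11.png",320,80,480,230,5)
```

```text
cur tcp [0.474  0.1067 0.1078] ang -98.7 row [67.8, -0.4, -0.5] [-0.05, 0.01, -0.01] j6 45 open 0.0552 t 20.40 F [-1.2 -0.8 -0.8]
```

View pics/w11.png

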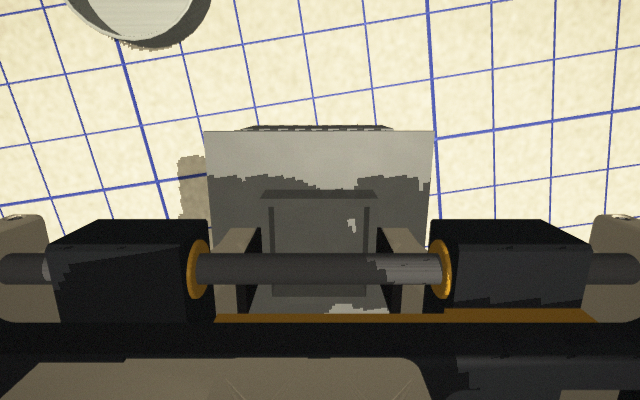

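View pics/s11.png

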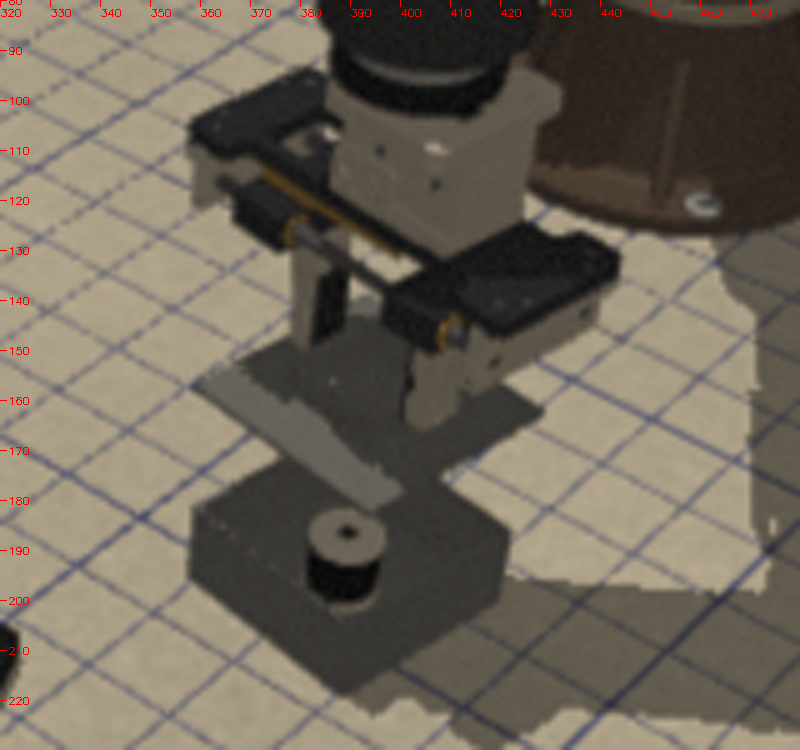

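Run:
```python
from h import *
s=snapshot("wrist"); crop(s,"w12.png",190,100,450,160,3)
r=np.radians(-8.7); X=np.array([np.cos(r),np.sin(r),0]);Y=np.array([-np.sin(r),np.cos(r),0]); c=np.array([.4745,.107,0])
for z in (.048,0): print(z,[proj(s,c+a*.055*X+b*.055*Y+[0,0,z]).round(1).tolist() for a,b in((1,1),(1,-1))])
```

```text
0.048 [[242.0, 126.3], [395.4, 126.3]]
0 [[254.6, 123.1], [382.8, 123.0]]
```

View pics/w12.png

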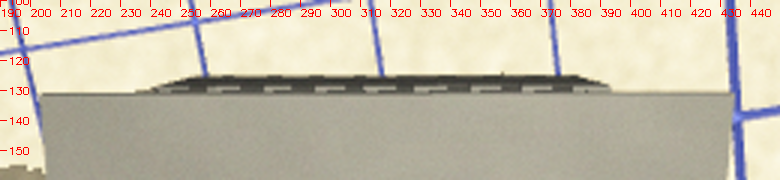

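The tin's rim agrees with the prediction to about 1.5 px (u 240–393, v≈129), well inside the 7 mm play. Lowering the lid.

carry_out([
  [[20,-1,0,0,0,0],[40,-1,0,0,0,0],[52,-1,0,0,0,0],[58,-1,0,0,0,0],[62,-1,0,0,0,0],[66,-1,0,0,0,0],[69,-1,0,0,0,0],[69,-1,0,0,0,0]],
])

```text
clock: 21.55
tool_pos: [0.4739, 0.1083, 0.0389]
orientation: [48.0, 90.0, -140.7]
force: [0.3, -0.4, -0.9]
opening: 0.0553
```

Run:
```python
from h import *
plan(.4737,.1078,.037,81.3)
s=snapshot("scene"); crop(s,"s12.png",330,110,450,230,6)
```

```text
cur tcp [0.4739 0.1083 0.0389] ang -98.7 row [1.9, 0.5, 0.1] [0.01, 0.0, -0.01] j6 45 open 0.0553 t 21.55 F [ 0.3 -0.4 -0.9]
```

View pics/s12.png

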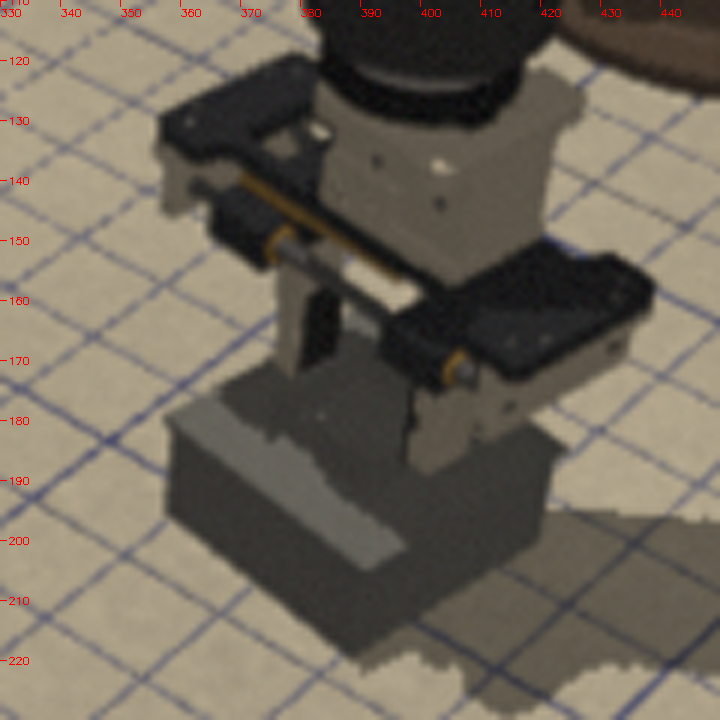

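The lid sits flat over the tin with no contact force at z=0.039, so the plug is inside the mouth. Lowering the last 2 mm, releasing and rising.

carry_out([
  [[1,0,0,0,0,0],[2,0,0,0,0,0],[2,0,0,0,0,0]],
])

```text
clock: 21.98
tool_pos: [0.474, 0.1084, 0.037]
orientation: [-164.9, 90.0, 6.4]
force: [-0.5, 0.0, -1.6]
opening: 0.0558
```

carry_out([
  [[0,0,0,0,0,0],[0,0,0,0,0,0],[0,0,0,0,0,0],[0,0,0,0,0,0],[0,0,0,0,0,0]],
], hand=-1)

```text
clock: 22.6
tool_pos: [0.4739, 0.1083, 0.037]
orientation: [179.5, 90.0, -9.2]
force: [-0.5, -1.2, 0.2]
opening: 0.0874
```

carry_out([
  [[-10,0,0,0,0,0],[-40,0,0,0,0,0],[-80,0,0,0,0,0],[-110,0,0,0,0,0],[-110,0,0,0,0,0]],
])

```text
clock: 23.22
tool_pos: [0.4756, 0.1092, 0.1502]
orientation: [-141.2, 89.7, 30.2]
force: [-0.3, 0.7, -0.7]
opening: 0.0876
```

Run:
```python
from h import *
plan(.4556,-.301,.15,75)
s=snapshot("scene"); crop(s,"s13.png",330,110,450,230,6)
s=snapshot("wrist"); cv2.imwrite("pics/w13.png",s["color"][:,:,::-1])
r=np.radians(-8.7); X=np.array([np.cos(r),np.sin(r),0]);Y=np.array([-np.sin(r),np.cos(r),0]); c=np.array([.4737,.1078,0])
for h,z in((.028,.070),(.058,.052)): print(h,z,[proj(s,c+a*h*X+b*h*Y+[0,0,z]).round(0).tolist() for a,b in((1,1),(1,-1),(-1,-1),(-1,1))])
```

```text
cur tcp [0.4756 0.1092 0.1502] ang -98.7 row [-1.1, 408.5, -42.1] [6.33, -0.25, 0.22] j6 45 open 0.0876 t 23.23 F [-0.3  0.7 -0.7]
0.028 0.07 [[286.0, 161.0], [356.0, 161.0], [354.0, 228.0], [287.0, 228.0]]
0.058 0.052 [[250.0, 122.0], [391.0, 122.0], [384.0, 252.0], [257.0, 252.0]]
```

View pics/s13.png

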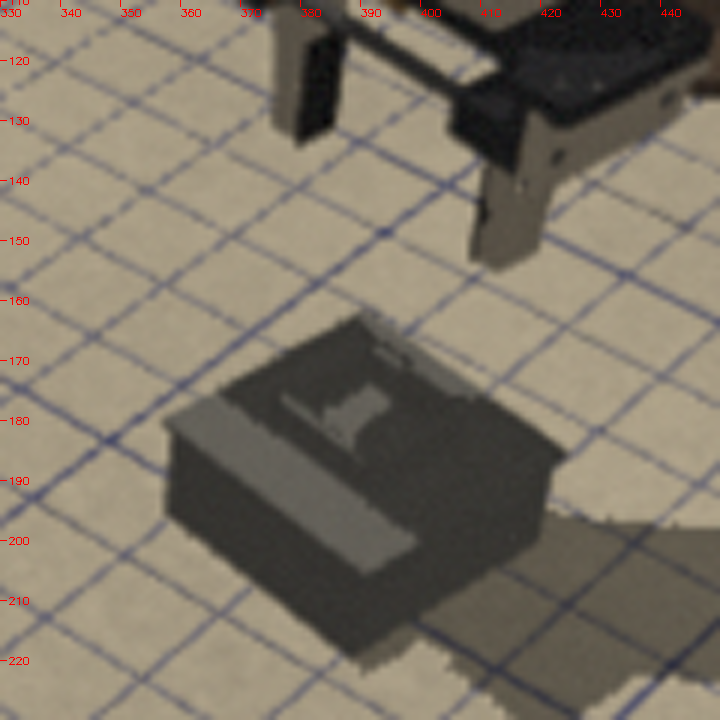

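View pics/w13.png

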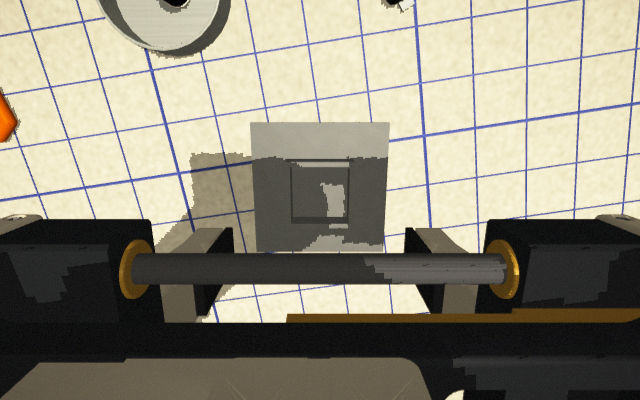

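The lid is home. The wrist view has the plate at u 250–390, v 122–251, matching the prediction for z=0.052, and the sides are parallel. On to the button tin.

carry_out([
  [[0,58,-6,1.5,0,0],[0,116,-12,3,0,0],[0,174,-18,4.5,0,0],[0,232,-24,6,0,0],[0,290,-30,6.3,0,0],[0,345,-36,6.3,0,0],[0,385,-40,6.3,0,0],[0,408,-42,6.3,0,0],[0,408,-42,6.3,0,0],[0,408,-42,6.3,0,0]],
])

```text
clock: 24.58
tool_pos: [0.4532, -0.3009, 0.1461]
orientation: [-5.3, 89.9, 159.7]
force: [-0.1, 0.0, -0.1]
opening: 0.0877
```

Run:
```python
from h import *
plan(.4556,-.301,.003,75)
s=snapshot("wrist"); crop(s,"w14.png",220,120,420,240,4)
print(proj(s,(.4556,-.301,.032)))
```

```text
cur tcp [ 0.4532 -0.3009  0.1461] ang -105.0 row [143.1, -0.5, -2.6] [-0.02, 0.09, 0.01] j6 88 open 0.0877 t 24.57 F [-0.1  0.  -0.1]
[318.61941549 181.71394996]
```

View pics/w14.png

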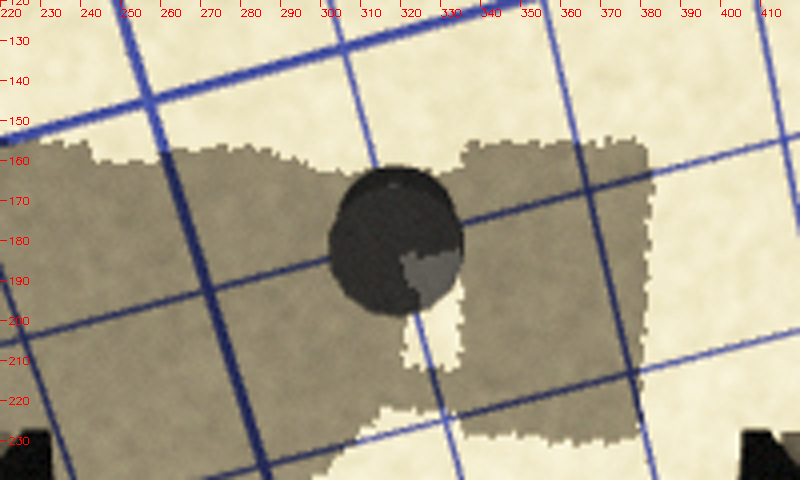

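The button tin's top is centred at (318.5,182), where I predicted (318.6,181.7). I'll grip only its top ~10 mm so the fingers stay above the holder rim.

carry_out([
  [[50,0,-2,0,0,0],[100,0,-2,0,0,0],[130,0,-3,0,0,0],[140,0,-3,0,0,0],[143,0,-3,0,0,0],[143,0,-3,0,0,0],[143,0,-3,0,0,0]],
])

```text
clock: 25.5
tool_pos: [0.4576, -0.3023, 0.0052]
orientation: [178.6, 89.9, -16.4]
force: [-0.8, -1.3, 0.8]
opening: 0.0873
```

carry_out([
  [[0,0,0,0,0,0],[0,0,0,0,0,0],[0,0,0,0,0,0],[0,0,0,0,0,0],[0,0,0,0,0,0],[0,0,0,0,0,0],[0,0,0,0,0,0],[0,0,0,0,0,0]],
], hand=1)

```text
clock: 26.5
tool_pos: [0.4567, -0.3021, 0.0039]
orientation: [6.5, 90.0, 171.5]
force: [0.8, 0.9, -0.6]
opening: 0.0297
```

carry_out([
  [[-20,0,0,0,0,0],[-60,0,0,0,0,0],[-100,0,0,0,0,0],[-110,0,0,0,0,0],[-110,0,0,0,0,0]],
])

```text
clock: 27.12
tool_pos: [0.4569, -0.302, 0.1144]
orientation: [-168.4, 89.9, -3.4]
force: [-0.8, 0.6, -1.3]
opening: 0.0299
```

Run:
```python
from h import *
plan(.4737,.1078,.12,81.3)
s=snapshot("scene"); crop(s,"s15.png",200,50,340,160,5)
```

```text
cur tcp [ 0.4569 -0.302   0.1144] ang -105.0 row [-5.7, -400.2, 89.8] [-6.3, -0.08, 0.01] j6 88 open 0.0299 t 27.12 F [-0.8  0.6 -1.3]
```

View pics/s15.png

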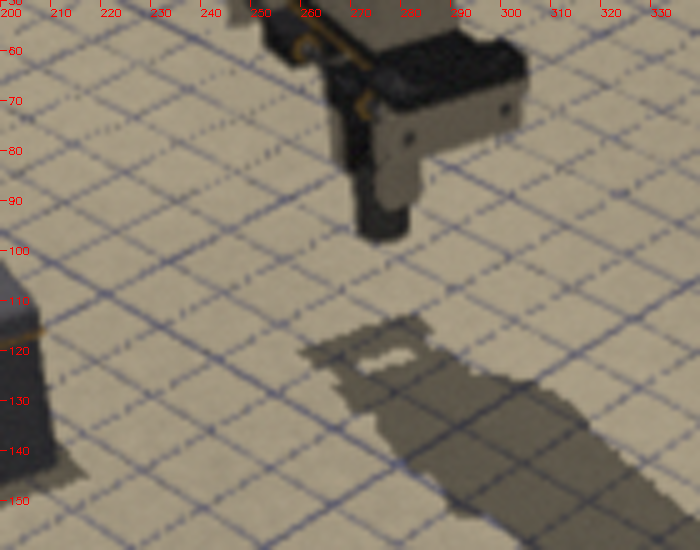

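The button tin is held upright near its top. Carrying it to the lid.

carry_out([
  [[-6,-40,9,-1,0,0],[-6,-90,20,-2,0,0],[-6,-145,33,-3,0,0],[-6,-200,45,-4,0,0],[-6,-255,57,-5,0,0],[-6,-310,70,-6.3,0,0],[-6,-355,80,-6.3,0,0],[-6,-390,87,-6.3,0,0],[-6,-400,90,-6.3,0,0],[-6,-400,90,-6.3,0,0]],
])

```text
clock: 28.42
tool_pos: [0.4725, 0.1075, 0.1188]
orientation: [39.7, 89.9, -148.9]
force: [0.3, -1.0, -1.2]
opening: 0.0298
```

carry_out([
  [[0,0,0,0,0,0],[0,0,0,0,0,0]],
])

```text
clock: 28.68
tool_pos: [0.4731, 0.1066, 0.1198]
orientation: [39.2, 90.0, -149.6]
force: [0.6, -1.1, -0.1]
opening: 0.0297
```

Run:
```python
from h import *
plan(.4737,.1078,.062,81.3)
s=snapshot("wrist"); cv2.imwrite("pics/w16.png",s["color"][:,:,::-1])
s=snapshot("scene"); crop(s,"s16.png",330,90,450,210,6)
```

```text
cur tcp [0.4731 0.1066 0.1198] ang -98.8 row [57.8, -1.3, -0.4] [-0.07, 0.02, -0.01] j6 45 open 0.0297 t 28.68 F [ 0.6 -1.1 -0.1]
```

View pics/w16.png

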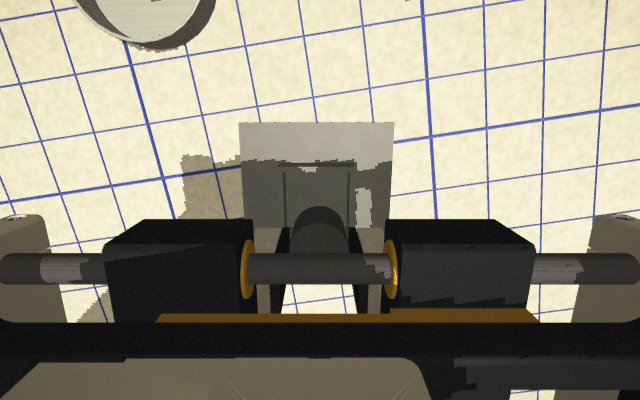

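View pics/s16.png

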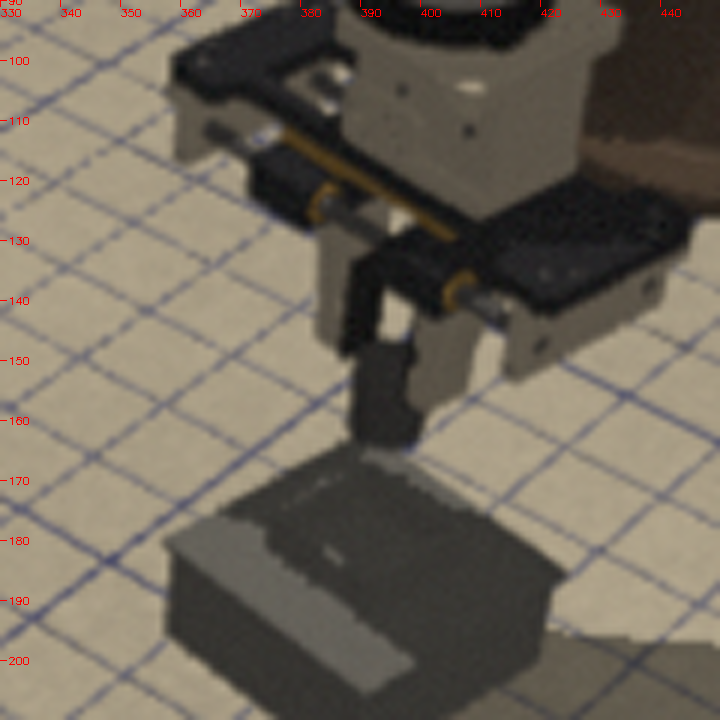

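The lid's centre is at u≈316.5 with the button tin at 319, so I'll correct tool y by −1.5 mm. Lowering.

carry_out([
  [[15,-1.5,0,0,0,0],[30,-1.5,0,0,0,0],[42,-1.5,0,0,0,0],[50,-1.5,0,0,0,0],[56,-1.5,0,0,0,0],[60,-1.5,0,0,0,0],[62.5,-1.5,0,0,0,0],[62.5,-1.5,0,0,0,0],[62.5,-1.5,0,0,0,0]],
])

```text
clock: 29.9
tool_pos: [0.4736, 0.1091, 0.0577]
orientation: [-141.4, 90.0, 29.9]
force: [0.4, -0.0, -0.1]
opening: 0.0295
```

Run:
```python
from h import *
plan(.4737,.1078,.0565,81.3)
s=snapshot("scene"); crop(s,"s17.png",330,110,450,210,6)
```

```text
cur tcp [0.4736 0.1091 0.0577] ang -98.7 row [1.2, 1.3, -0.3] [0.01, -0.02, 0.02] j6 45 open 0.0295 t 29.90 F [ 0.4 -0.  -0.1]
```

View pics/s17.png

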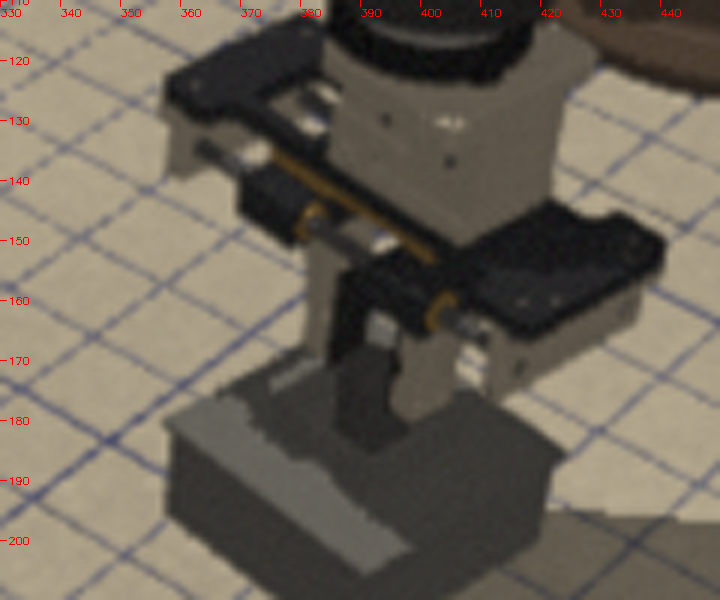

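carry_out([
  [[1,0.5,0,0,0,0],[1.5,0.5,0,0,0,0],[1.5,0.5,0,0,0,0]],
])

```text
clock: 30.32
tool_pos: [0.4734, 0.1085, 0.0559]
orientation: [59.6, 90.0, -129.1]
force: [-0.2, 0.2, -0.7]
opening: 0.0299
```

carry_out([
  [[0,0,0,0,0,0],[0,0,0,0,0,0],[0,0,0,0,0,0],[0,0,0,0,0,0],[0,0,0,0,0,0]],
], hand=-0.2)

```text
clock: 30.95
tool_pos: [0.4734, 0.1086, 0.056]
orientation: [-119.1, 90.0, 52.2]
force: [-0.8, -0.5, -0.6]
opening: 0.0525
```

carry_out([
  [[-10,0,0,0,0,0],[-40,0,0,0,0,0],[-80,0,0,0,0,0],[-110,0,0,0,0,0],[-110,0,0,0,0,0],[-110,0,0,0,0,0]],
])

```text
clock: 31.7
tool_pos: [0.4731, 0.1085, 0.166]
orientation: [-83.3, 90.0, 88.0]
force: [0.4, 0.0, -0.1]
opening: 0.0527
```

Run:
```python
from h import *
plan(.4737,.1078,.2,81.3)
s=snapshot("wrist"); cv2.imwrite("pics/w18.png",s["color"][:,:,::-1])
s=snapshot("scene"); crop(s,"s18.png",340,150,480,290,5)
s=snapshot("scene"); cv2.imwrite("pics/scene18.png",s["color"][:,:,::-1])
```

```text
cur tcp [0.4731 0.1085 0.166 ] ang -98.7 row [-34.0, 0.6, -0.7] [-0.0, 0.0, 0.02] j6 45 open 0.0527 t 31.70 F [ 0.4  0.  -0.1]
```

View pics/w18.png

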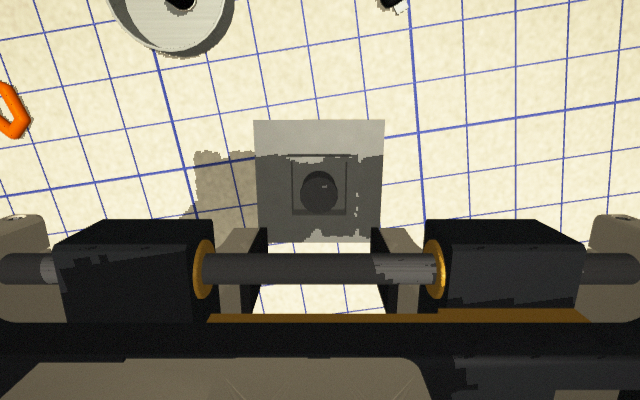

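View pics/s18.png

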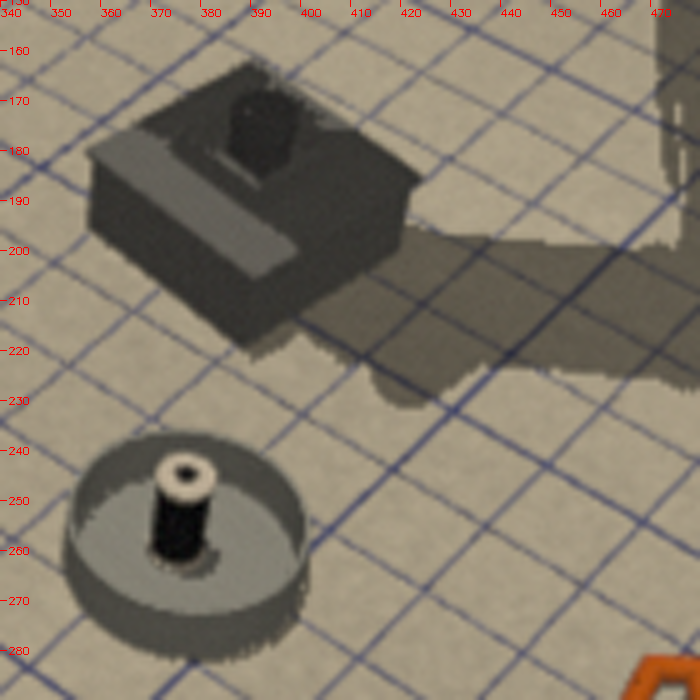

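View pics/scene18.png

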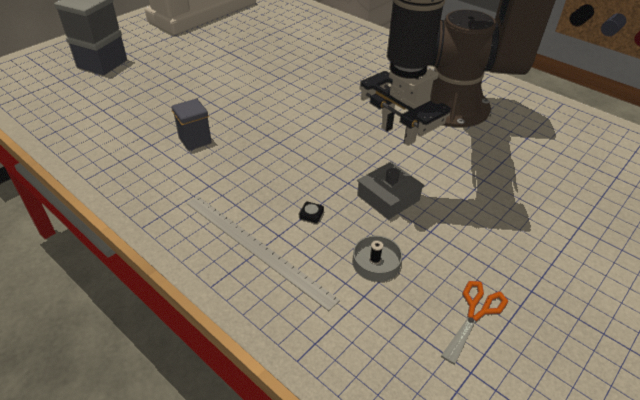

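The button tin stands upright in the middle of the holder (wrist 319,190; scene 391,175). The lid is flat and square on the tin, the slim spool is upright in the round tin (376,247), and the bystanders are where they started. The gripper is clear, so I'm handing in.

```bash
python3 -c "
from plant import close_job
print(close_job())"
```

```text
the job is handed in; nothing more can be done
None
```

The job is finished and handed in at about 32 s of the 102 s allowed; the hand-in reports no verdict.

**What I did:** I stood the slim spool in the round tin and the wide spool in the square tin. Then I closed the square tin with its lid and stood the button tin in the lid's holder.

**Last checks:** These are all read from camera pictures and the robot's own readings.
- **Lid:** it sat flat and square on the tin. The plate matched the position predicted for a fully home lid to about 1 pixel.
- **Button tin:** it stood upright near the middle of the holder.
- **Slim spool:** it stood upright near the middle of the round tin.
- **Wide spool:** I saw it standing upright in the tin before the lid went on. It can't be seen now.
- **Bystanders:** the scissors, tall tin, tape measure and ruler looked unmoved by eye; I did not measure them.
- **Gripper:** it was about 0.1 m clear of everything, with no contact force.

**What disagreed:**
- **Fingertip height:** the real fingertips sit roughly 15–26 mm (most likely 19 mm) above the reported tool point, about the size of the grasp offset. The first attempt to grip the lid therefore closed above its holder without touching it. I reopened, went lower in small steps and gripped it properly.
- **Gripper opening:** it read 1.5–3.5 mm less than the given diameters of the spools and the button tin while holding them.
- **Cameras:** the top and scene cameras differed by 3–6 mm, so I averaged them and checked against the wrist camera.

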